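Load the stain bottle on the sprung stage until its bolt catches

TASK

Load the small reagent bottle with the purple contents into the white loading dock: stand it upright in the middle of the round sprung stage, press it down and hold it there until the slow front bolt has slid right over the stage's rim, then let go, leaving the bottle standing on the locked-down stage. Do not knock over or shift the larger blue-capped bottle.

Things in the scene. Friction and masses are not known exactly. Their poses are not given: they have to be found in the camera images.
- bottle_stain: The bottle to load: small round reagent bottle, blue screw cap, purple contents, 102 mm tall; body 50 mm in diameter up to 67 mm, above that neck and cap, 28 mm wide, up to 102 mm; about 0.14 kg. Loose, standing on the table. Origin at the centre of its underside, z up; grip the cap best with the fingers closing along the bottle's own x or y.
- stage_top (a point): Centre of the top of the round sprung stage (black top with thin white ring, 100 mm wide), 46 mm above the table when up, z up, -x to the front bolt. In a fixed white housing 170x130x24 mm. Sinks up to 20 mm to a hard stop, 6 N at first, 15 N at the bottom; a bottle's weight does not move it. The bolt can pass over its rim only while it is held 15 mm or more down; caught, it stays 15 mm down.
- latch (a joint): Steel bolt, orange knob, in a guide on the housing's front, all below 52 mm. Sprung towards the stage but slow (damped). 0 to 0.001 m: held back by the raised stage's side; 0.008 m: fully in over the rim. It needs about 1.5 s with the stage held down; let go sooner it may jam half way, not caught. Do not touch it. It clears a bottle within 15 mm of the stage's centre.
- bottle_buffer: Bystander: larger round reagent bottle, also blue screw cap, no purple contents, 118 mm tall, 58 mm in diameter. Loose, standing on the table at least 100 mm (axis to axis) from the bottle to load. Origin at the centre of its underside, z up.

How it is judged (in metres and radians):
On the way, in this order (a step that is already met when the one before it is completed fails the run):
1. the purple bottle stands upright in the middle of the stage, the bolt not yet caught (horizontal distance between bottle_stain and stage_top below 0.015 m and z of bottle_stain in the frame of stage_top between -0.006 and 0.006 m and angle between bottle_stain's own z axis and vertical below 0.17 rad and value of joint latch below 0.004 m), for 0.05 s.
2. the stage is pressed down under the bottle and the bolt has slid over its rim (horizontal distance between bottle_stain and stage_top below 0.015 m and z of bottle_stain in the frame of stage_top between -0.006 and 0.006 m and angle between bottle_stain's own z axis and vertical below 0.17 rad and value of joint latch above 0.006 m and height (world z) of stage_top below 0.036 m), for 0.2 s.
At the end, for the whole second after the job is handed in: The purple bottle stands still and upright (within 10 degrees) on the stage, its centre within 15 mm of the stage's centre; the stage is held down (top under 36 mm above the table) by the bolt, which has slid in more than 6 mm (all of step 2 and linear speed of bottle_stain below 0.02 m/s); the robot touches nothing.
It fails at once if the larger blue-capped bottle knocked over or shifted by more than 30 mm (angle between bottle_buffer's own z axis and vertical above 0.5 rad or distance of bottle_buffer from where it was at the start of the episode above 0.03 m).
It also fails if it takes over 34 s, if anything falls off the work surface, if the arm or the gripper's body presses on something with over 40 N, if the wrist force passes 120 N, or if a joint passes its speed limit or range.

ROBOT

A 6-joint arm with a two-finger parallel gripper is mounted at the origin on a cart in front of the work surface, level with it; the furniture and walls round the work are solid. World frame = base frame: x ahead of the robot, y to its left, z up, the work surface at z = 0. Lengths are in mm, angles in rad, forces in N, time in s.
With the tool pointing down it reaches from about 325 to 775 mm from the base axis. Payload 5.5 kg.
Tool frame: the origin (TCP) lies midway between the tips of the shut fingers; the grasp point (between the pads) lies behind it (robot.hold_point_z is the z of the grasp point in the tool frame, in mm); z points along the fingers, y is the line along which they close (so a half turn about z gives the same grasp; the last joint's range is limited). The gripper opens to 85 mm and grips with 20 to 120 N. Pads are 22 mm wide; open, the fingers measure 114 mm over their backs; the gripper's body (76 mm by 85 mm) begins 54 mm behind the grasp point. The pads swing forward as they close: fully open they stand 13 mm farther back than shut.
Start: joints at [1.196, 0.091, 1.231, -0, 1.82, -0.057], TCP at [187.491, 569.968, 231.275] pointing down, gripper open.
Joint ranges: [-2.87, 2.87], [-0.86, 2.18], [0.17, 2.46], [-1.51, 4.65], [0.06, 2.69], [-2.65, 2.65]. Speed limits (rad/s): [2.57, 2.57, 3.01, 3.14, 3.14, 3.14].

INTERFACE

Orientations are given as a unit quaternion [x, y, z, w].
In Python, from station import robot, effector, solve_ik, monitor, vision, job, models gives the robot as it stands. Calls block until the motion is done:
- robot.move_ptp(position, orientation): joint-space move of the TCP to a pose.
- robot.move_l(position, frame=None, v=150): straight line of the TCP; frame=None keeps the orientation; v is the mean speed in mm/s.
- robot.move_j(angles): joint-space move.
- effector.let_go() and effector.grasp(squeeze=None): open the fingers fully, or close them until they stop; squeeze is the grip in N (None keeps the last).
- robot.pause(seconds).
- solve_ik(position, orientation): joint angles nearest the present ones, or None.
- monitor.get_obs(): the state.
- vision.read_camera(name): name is "scene" or "top"; returns a dict with "frame" (420x560x3 uint8, blue, green, red), "depth" (420x560 float32, mm along the optical axis (not along the pixel's ray), 0 where there is no reading), "camera_matrix" (3x3 intrinsics, pixels), "distortion" ([k1, k2, p1, p2, k3] as OpenCV has them; the pictures are not rectified), "view" (4x4, takes a point from world to camera coordinates). Camera axes: x right, y down, z forward; pixel columns grow to the right and rows downward; lengths in mm; the calibration is good to about 2 mm. A picture is of the moment at which its call begins.
A pose or a line that the arm cannot do raises robot.PlanningError and nothing moves.
- job.close_job(): hands the job in; it is judged then, once.
Trained networks look in the newest picture that a camera, given by its name, has taken for a name from the list of things; names that differ only in an ending like _2 or _b are one class to them, and where a whole thing is asked for, a point or a joint stands for the part that bears it (a point fixed in the world has none). Each returns a list of dicts, best first, with "p" (0 to 1); they miss things now and then, are a little off and sometimes report something else, mostly with a low value. They report only what shows in the picture. A call takes as long as a camera call.
- models.recognise(query, camera): "bbox" ([left, top, right, bottom] in pixels, round what is visible of it).
- models.silhouettes(query, camera): "region" (420x560 bool, what is visible of it) and "bbox" ([left, top, right, bottom] in pixels, round what is visible of it).
The state is a dict: "t": time; "joints": joint angles; "joint_vel": joint speeds; "joint_efforts": joint torques, N m; "tcp_pos": TCP position; "eef_rot": TCP orientation; "contact_force": force on the tool from outside, world axes, zero at the start; "torque": the same for the moment, N m; "finger_gap": finger opening in mm; "grasp_force": force on a finger pad.
Only numpy, scipy, OpenCV 4.12 (cv2) and the standard library are available. Lean on these libraries where they do the work, as an engineer would, in place of code of your own. Each camera call takes 0.05 s, during which the arm holds its last target. There are 200 camera calls.

## Working session

There is one attempt and no reset: what is moved stays moved. The work goes in short steps, each a Python script; the robot and the scene stay as the last script left them, time stands still between calls to the robot, and variables do not carry over. Pictures are saved under pics/ and viewed, at most 10 in all, crops included, and the job is handed in when it is done.

```bash
mkdir -p pics
cat > h.py <<'E'
import numpy as np, cv2
from station import robot, effector, solve_ik, monitor, vision, job, models
def cloud(c, mask=None):
    d=c["depth"]; m=d>0
    if mask is not None: m&=mask
    v,u=np.nonzero(m); z=d[m].astype(float)
    n=cv2.undistortPoints(np.c_[u,v].astype(np.float64)[:,None],np.array(c["camera_matrix"],float),np.array(c["distortion"],float))[:,0]
    P=np.c_[n*z[:,None],z]; T=np.linalg.inv(np.array(c["view"]))
    return P@T[:3,:3].T+T[:3,3], np.c_[u,v]
E
python3 - <<'E'
from h import *
o=monitor.get_obs(); print(o["t"],o["eef_rot"],robot.hold_point_z,o["finger_gap"])
ims=[]
for n in("scene","top"):
    c=vision.read_camera(n); ims.append(c["frame"].copy()); print(n,np.round(np.linalg.inv(c["view"]),2).tolist())
    for q in("bottle_stain","bottle_buffer","stage_top","latch"):
        for s in models.silhouettes(q,n)[:2]:
            P,_=cloud(c,s["region"])
            if len(P)==0: print(n,q,s["p"],s["bbox"]);continue
            print(n,q,round(s["p"],2),s["bbox"],len(P),np.percentile(P,[2,50,98],axis=0).round().tolist())
    cv2.imwrite(f"pics/{n}0.png",c["frame"])
E
```

```text
0.0 [ 1.58227423e-01  9.87402213e-01 -9.52311471e-04 -2.13793545e-04] -18.700000000000003 85.3746584003108
scene [[0.7, -0.5, 0.51, 54.49], [-0.72, -0.47, 0.52, -349.37], [-0.02, -0.73, -0.69, 679.31], [0.0, 0.0, 0.0, 1.0]]
scene bottle_stain 0.71 [181.0, 150.2, 207.6, 197.9] 933 [[444.0, 307.0, 6.0], [459.0, 318.0, 59.0], [485.0, 342.0, 102.0]]
scene bottle_buffer 0.9 [252.7, 137.6, 282.3, 191.8] 1273 [[566.0, 199.0, 4.0], [581.0, 214.0, 68.0], [612.0, 243.0, 119.0]]
scene stage_top 0.73 [360.1, 247.6, 416.6, 296.2] 2318 [[500.0, -164.0, 25.0], [539.0, -122.0, 45.0], [591.0, -74.0, 48.0]]
scene latch 0.51 [343.8, 279.0, 372.4, 302.1] 217 [[449.0, -117.0, 29.0], [462.0, -109.0, 39.0], [498.0, -94.0, 51.0]]
top [[0.01, -0.99, 0.17, 370.06], [-1.0, -0.02, -0.02, 123.37], [0.02, -0.17, -0.99, 1000.69], [0.0, 0.0, 0.0, 1.0]]
top bottle_stain 0.95 [135.5, 228.2, 171.5, 259.2] 718 [[443.0, 311.0, 12.0], [463.0, 326.0, 75.0], [489.0, 352.0, 104.0]]
top bottle_buffer 0.59 [192.0, 156.7, 225.4, 199.5] 960 [[567.0, 203.0, 0.0], [584.0, 227.0, 86.0], [617.0, 257.0, 120.0]]
top stage_top 0.72 [356.0, 182.1, 409.4, 232.3] 2020 [[502.0, -156.0, 33.0], [546.0, -110.0, 45.0], [592.0, -65.0, 49.0]]
top latch 0.48 [373.2, 230.6, 384.5, 254.8] 159 [[449.0, -115.0, 33.0], [467.0, -103.0, 39.0], [498.0, -96.0, 51.0]]
```

```bash
cat >> h.py <<'E'
from scipy.optimize import least_squares
def circ(P,r=None):
    f=(lambda p:np.hypot(P[:,0]-p[0],P[:,1]-p[1])-p[2]) if r is None else (lambda p:np.hypot(P[:,0]-p[0],P[:,1]-p[1])-r)
    x0=list(np.median(P[:,:2],axis=0))+([20] if r is None else [])
    return least_squares(f,x0,loss="soft_l1").x.round(1)
def measure(n):
    c=vision.read_camera(n)
    cam=np.linalg.inv(c["view"])[:3,3]
    for q,r,hb,ht in(("bottle_stain",25,10,60),("bottle_buffer",29,10,70)):
        for s in models.silhouettes(q,n)[:1]:
            P,_=cloud(c,s["region"])
            b=P[(P[:,2]>hb)&(P[:,2]<ht)]; t=P[P[:,2]>P[:,2].max()-9]
            print(n,q,round(s["p"],2),"body",len(b),circ(b,r) if len(b)>20 else None,"top",len(t),((t.max(0)+t.min(0))/2).round(1),np.ptp(t,axis=0).round(),"z",np.median(t[:,2]).round(1))
    for s in models.silhouettes("stage_top",n)[:1]:
        P,_=cloud(c,s["region"]); t=P[(abs(P[:,2]-46)<6)]
        lo,hi=np.percentile(t,[.5,99.5],axis=0)
        hull=cv2.convexHull(t[:,:2].astype(np.float32))[:,0]
        print(n,"stage",len(t),((lo+hi)/2).round(1),(hi-lo).round(),"z",np.median(t[:,2]).round(1),"enclosing",cv2.minEnclosingCircle(hull))
    return c
E
python3 - <<'E'
from h import *
for n in("scene","top"): measure(n)
a=cv2.imread("pics/scene0.png");b=cv2.imread("pics/top0.png")
cv2.imwrite("pics/s1.png",cv2.resize(a,(800,600),interpolation=cv2.INTER_CUBIC));cv2.imwrite("pics/t1.png",cv2.resize(b,(800,600),interpolation=cv2.INTER_CUBIC))
E
```

```text
scene bottle_stain 0.6 body 428 [445.8 295.7] top 142 [468.5 331.1  99.4] [31. 32.  9.] z 101.1
scene bottle_buffer 0.72 body 560 [560.9 190.3] top 149 [592.7 226.3 115.6] [34. 33.  9.] z 116.9
scene stage 2021 [ 546.9 -116.5   44.5] [95. 95.  8.] z 45.3 enclosing ((548.4013061523438, -116.40945434570312), 51.079322814941406)
top bottle_stain 0.84 body 140 [449.3 294.5] top 237 [467.2 335.8 101.5] [29. 31.  9.] z 101.5
top bottle_buffer 0.91 body 194 [595.3 231.5] top 300 [594.6 231.3 117.5] [36. 35.  9.] z 117.7
top stage 1960 [ 547.5 -112.4   45.2] [96. 95.  9.] z 45.2 enclosing ((548.1675415039062, -113.16329193115234), 50.554771423339844)
```

View pics/s1.png

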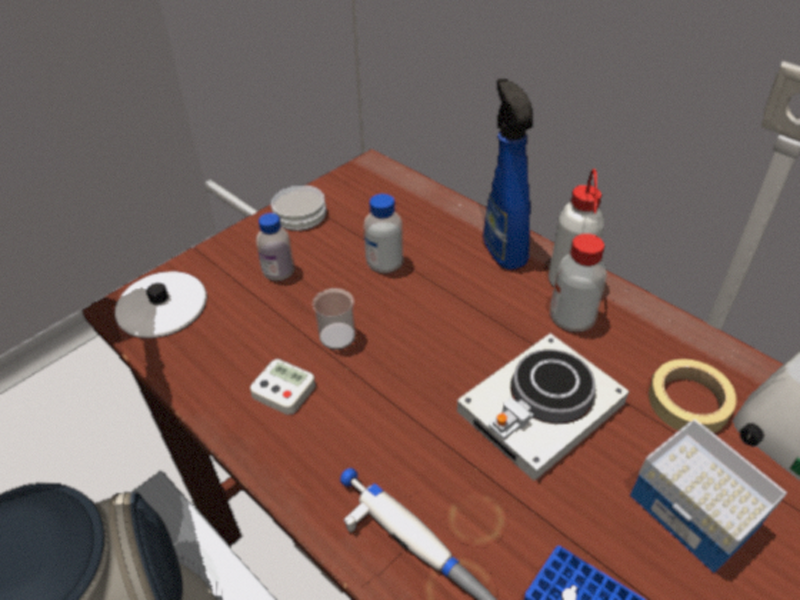

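View pics/t1.png

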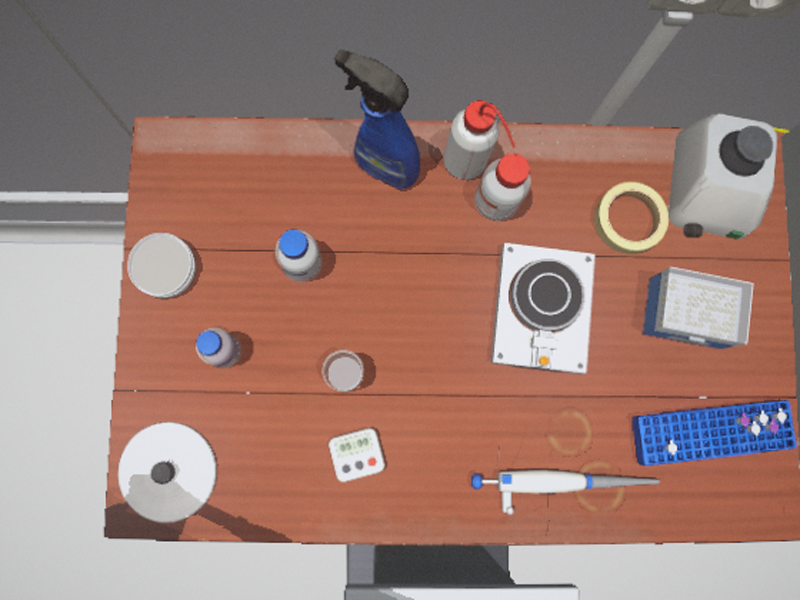

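Run:
```python
from h import *
Q=[0,1,0,0]; x,y=467.9,333.5
f0=monitor.get_obs()
print(f0["t"],f0["contact_force"])
robot.move_ptp([x,y,190],Q)
print(monitor.get_obs()["t"])
robot.move_l([x,y,69],v=120)
o=monitor.get_obs();print(o["t"],o["tcp_pos"],o["contact_force"])
effector.grasp(70)
o=monitor.get_obs();print(o["t"],o["finger_gap"],o["grasp_force"],o["contact_force"])
robot.move_l([x,y,200],v=150)
o=monitor.get_obs();print(o["t"],o["tcp_pos"],o["finger_gap"],o["grasp_force"],o["contact_force"])
```

```text
0.9 [0.50330989 0.22429969 0.39126469]
2.2833
3.4417 [468.41216312 333.85587944  70.1618884 ] [ 1.10392682  0.74825897 -0.27541848]
3.9917 30.88714610467824 69.06526297330856 [-0.58530043  1.08448784  3.22052789]
5.0167 [467.45485354 333.22609471 198.35920938] 30.78023880555544 69.2745441198349 [ 0.02657156  0.53455292 -1.79288104]
```

Run:
```python
from h import *
Q=[0,1,0,0]
robot.move_ptp([548,-115,200],Q)
o=monitor.get_obs();print(o["t"],o["tcp_pos"],o["contact_force"])
out=[]
for n in("scene","top"):
    c=vision.read_camera(n); f=c["frame"].copy()
    for s in models.silhouettes("bottle_stain",n)[:2]:
        P,_=cloud(c,s["region"]); b=s["bbox"]
        print(n,round(s["p"],2),b,len(P),np.percentile(P,[2,50,98],axis=0).round().tolist() if len(P) else "")
    # project expected axis base/top for tcp-held bottle
    X=np.array([[548,-115,131.],[548,-115,198],[548,-115,46]])
    V=np.array(c["view"]); px,_=cv2.projectPoints(X,cv2.Rodrigues(V[:3,:3])[0],V[:3,3],np.array(c["camera_matrix"]),np.array(c["distortion"]))
    px=px[:,0]; print(px.round(1).tolist())
    for p in px: cv2.circle(f,tuple(int(k) for k in p.round()),1,(0,255,0),-1)
    u,v=px.mean(0).astype(int); u=np.clip(u,90,470); v=np.clip(v,90,330)
    out.append(cv2.resize(f[v-90:v+90,u-80:u+80],(400,450),interpolation=cv2.INTER_CUBIC))
cv2.imwrite("pics/h1.png",np.hstack(out))
```

```text
6.6833 [ 548.19862585 -113.96943128  199.98402315] [ 0.10847999 -0.32298355 -1.59378255]
scene 0.67 [380.2, 178.1, 416.4, 241.2] 1547 [[523.0, -139.0, 137.0], [532.0, -121.0, 189.0], [554.0, -98.0, 233.0]]
[[395.0, 230.4], [401.7, 199.9], [387.6, 264.0]]
top 0.74 [382.1, 189.5, 418.6, 212.1] 575 [[523.0, -149.0, 45.0], [534.0, -102.0, 193.0], [554.0, -87.0, 234.0]]
[[396.8, 196.7], [407.4, 188.8], [385.3, 205.2]]
```

View pics/h1.png

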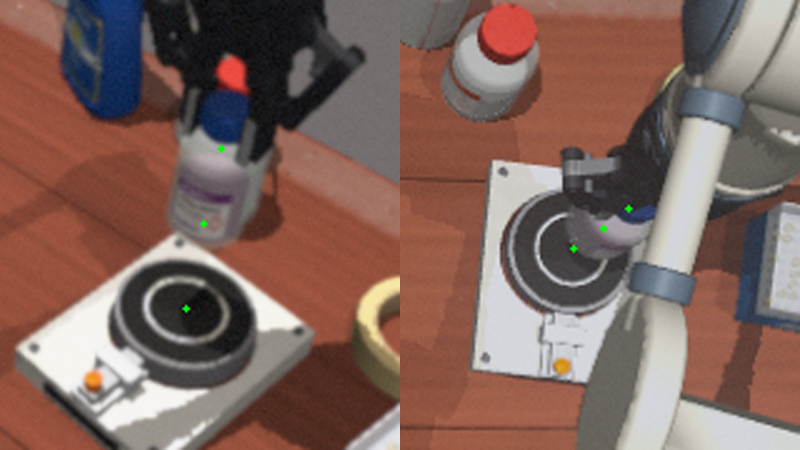

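Run:
```python
from h import *
X,Y=548,-115
def rd(k=5):
    a=[monitor.get_obs() for _ in range(k)]
    o=a[-1];print(round(o["t"],2),np.mean([i["tcp_pos"] for i in a],0).round(1),np.mean([i["contact_force"] for i in a],0).round(1),round(o["finger_gap"],1))
rd()
robot.move_l([X,Y,122],v=100); rd()
for z in(117,115.5,114.5,113.5):
    robot.move_l([X,Y,z],v=20); robot.pause(.1); rd()
```

```text
6.88 [ 548.2 -114.1  200. ] [-0.3  0.6 -2.5] 30.9
7.82 [ 548.4 -115.1  122.9] [ 0.1 -0.2 -1.4] 30.9
8.32 [ 548.  -115.   117.1] [ 0.2 -0.2 -2.3] 30.7
8.67 [ 548.1 -115.   115.7] [0.1 1.  0. ] 31.0
9.02 [ 548.3 -115.   115.3] [-0.3 -0.2  4.6] 30.6
9.37 [ 548.3 -115.   114.1] [-0.2  0.8  5.8] 30.9
```

Run:
```python
from h import *
X,Y=548,-115
def rd(k=5):
    a=[monitor.get_obs() for _ in range(k)]
    o=a[-1];print(round(o["t"],2),np.mean([i["tcp_pos"] for i in a],0).round(1),np.mean([i["contact_force"] for i in a],0).round(1),round(o["finger_gap"],1))
for z in(103,99,97):
    robot.move_l([X,Y,z],v=40); robot.pause(.1); rd()
robot.pause(2.0); rd()
out=[]
for n in("scene","top"):
    c=vision.read_camera(n); f=c["frame"]
    for q in("stage_top","latch"):
        for s in models.silhouettes(q,n)[:1]:
            P,_=cloud(c,s["region"]); print(n,q,round(s["p"],2),s["bbox"],np.percentile(P,[5,50,95],axis=0).round().tolist())
    out.append(cv2.resize(f[190:310,330:430],(400,480),interpolation=cv2.INTER_CUBIC))
cv2.imwrite("pics/p1.png",np.hstack(out))
```

```text
9.88 [ 548.3 -115.   103.8] [-1.   0.5  5.8] 30.7
10.22 [ 548.4 -115.   100.6] [-0.6  1.3  8.9] 30.7
10.57 [ 548.5 -115.1   98.9] [-1.6  0.3 10.1] 30.5
12.57 [ 548.5 -115.1   98.9] [-1.5  1.1 10.8] 30.5
scene stage_top 0.97 [358.4, 253.8, 416.4, 296.3] [[505.0, -161.0, 22.0], [531.0, -135.0, 29.0], [580.0, -75.0, 31.0]]
scene latch 0.7 [350.4, 277.1, 373.3, 299.5] [[457.0, -116.0, 31.0], [465.0, -110.0, 39.0], [502.0, -100.0, 50.0]]
top stage_top 0.87 [354.3, 189.5, 391.8, 229.8] [[507.0, -124.0, 19.0], [528.0, -83.0, 28.0], [569.0, -64.0, 32.0]]
top latch 0.48 [373.3, 224.0, 383.6, 250.3] [[460.0, -114.0, 34.0], [492.0, -104.0, 39.0], [504.0, -98.0, 49.0]]
```

View pics/p1.png

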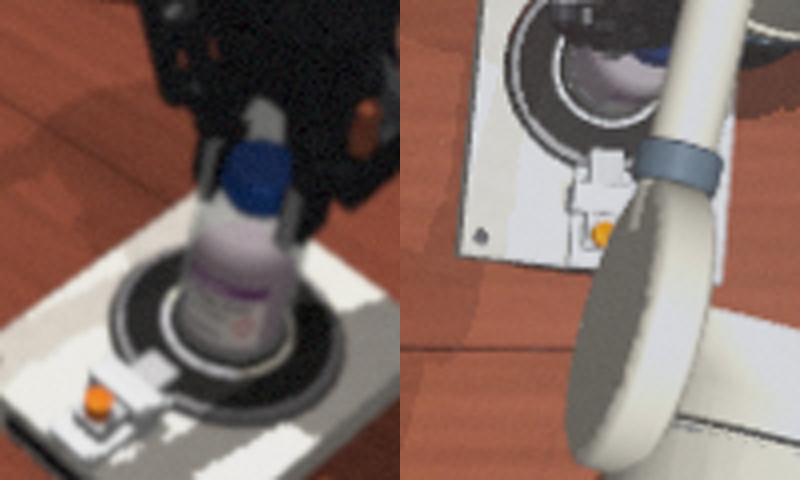

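The bolt now overlaps the stage's rim (left crop, about 155,365). The knob has moved in about 8–10 mm and the stage top reads about 29 mm. The bottle is upright, centred on the ring. Next I'll ease up and check that the force moves to the bolt before I release.

Run:
```python
from h import *
X,Y=548,-115
def rd(k=8):
    a=[monitor.get_obs() for _ in range(k)]
    o=a[-1];f=np.mean([i["contact_force"] for i in a],0);print(round(o["t"],2),np.mean([i["tcp_pos"] for i in a],0).round(1),f.round(1),round(o["finger_gap"],1)); return f[2]
robot.pause(.7); rd()
for z in(98,99,99.7,100.4,101):
    robot.move_l([X,Y,z],v=15); robot.pause(.15)
    if rd()<2: break
```

```text
13.57 [ 548.5 -115.1   98.9] [-1.3  1.   9.7] 30.9
13.97 [ 548.5 -115.1   99.8] [-1.8  1.   9.3] 30.7
14.38 [ 548.5 -115.1  100.6] [-1.4  1.3  8.3] 30.6
14.78 [ 548.4 -115.1  100.7] [-1.3  1.6  6.6] 31.2
15.18 [ 548.2 -115.   100.7] [-1.   0.8  6. ] 30.7
15.57 [ 548.  -115.   100.8] [ 0.5 -0.6  2.1] 30.9
```

The TCP stays at 100.7 while the force drops, so the bolt is holding the stage. Releasing.

Run:
```python
from h import *
X,Y=548,-115
robot.move_l([X,Y,101.3],v=15); robot.pause(.15)
o=monitor.get_obs();print(o["t"],o["contact_force"])
effector.let_go(); robot.pause(.2)
robot.move_l([X,Y,220],v=120)
robot.move_ptp([400,-300,260],[0,1,0,0])
o=monitor.get_obs();print(o["t"],o["contact_force"],o["finger_gap"])
out=[]
for n in("scene","top"):
    c=measure(n); f=c["frame"]
    out.append(cv2.resize(f[170:310,330:440],(395,500),interpolation=cv2.INTER_CUBIC))
cv2.imwrite("pics/e1.png",np.hstack(out))
```

```text
15.975 [1.41141897 0.5151928  0.38571307]
18.8417 [-0.05195664 -0.76997432 -0.07576666] 85.25033130501858
scene bottle_stain 0.92 body 237 [ 548.5 -114.8] top 234 [ 547.1 -116.1  131.3] [30. 30.  9.] z 132.2
scene bottle_buffer 0.91 body 551 [559.2 191.5] top 1 [ 206.7 -178.   501.9] [0. 0. 0.] z 501.9
scene stage 2 [ 530.1 -127.5   41.5] [53. 21.  1.] z 41.5 enclosing ((530.1403198242188, -127.47848510742188), 28.75943374633789)
top bottle_stain 0.71 body 90 [ 547.7 -113.2] top 214 [ 546.9 -111.2  132.9] [31. 27.  9.] z 132.4
top bottle_buffer 0.86 body 187 [547.7 209.7] top 303 [594.9 231.2 116.9] [34. 35.  9.] z 117.6
top stage 1 [ 503.5 -114.1   42.7] [0. 0. 0.] z 42.7 enclosing ((503.47802734375, -114.0512924194336), 9.999999747378752e-05)
```

View pics/e1.png

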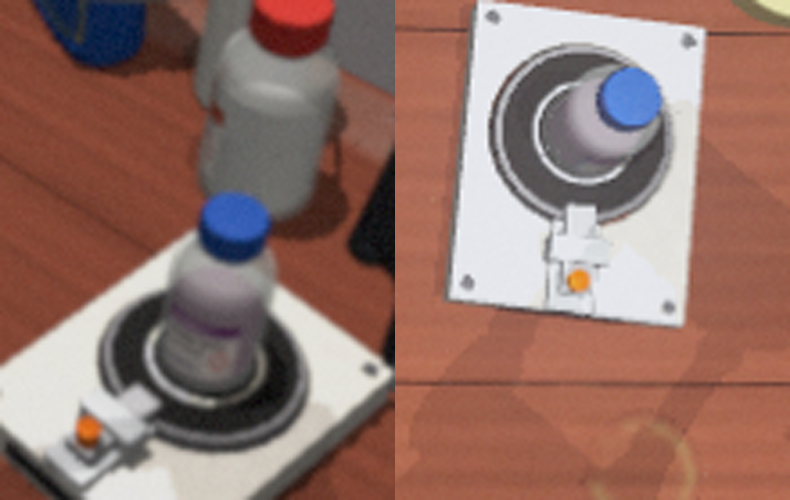

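The bottle stands upright within the white ring (left crop, about 212,375). The bolt lies over the rim at (140,400) left and (580,215) right. The cap top at 132 mm puts the stage at about 31 mm, so it is locked down, and the buffer bottle has not moved.

```bash
python3 -c "
from station import job
print(job.close_job())"
```

```text
the job is handed in; nothing more can be done
None
```

The purple bottle is standing upright in the middle of the stage, which the bolt holds down at about 31 mm; the larger bottle was not moved, and the job is handed in (the hand-in returned no verdict).

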